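# Call the fitter and point out which rotor goes in which cradle

## Task

Show the fitter which rotor goes where: press the button of the call box all the way down and let it come up again, then point at the fat drum-shaped rotor lying on the bench, with the fingertips a few centimetres above its middle, and stay there for at least two seconds. Then point in the same way at the middle of the one cradle that has no rotor in it, for at least two seconds, and finish there, still pointing. Only point: do not touch, move or lift any rotor or cradle, and leave the other things on the bench where they are.

Things in the scene. Friction and masses are not known exactly. Their poses are not given: they have to be found in the camera images.
- call (a joint): push of the call button, m: 0 = up, 0.006 = fully down; a spring brings it up again; 5 N holds it fully down
- call_top (a point): centre of the top face of the call button: a black round cap 36 mm across that moves straight down, on a fixed white call box (80 x 110 mm, 26 mm high) on the left of the bench
- drum_rotor: the rotor to point at: a fat plain drum, 28 mm in diameter, in the middle of a thin arbor, 76 mm long over all, lying loose on the bench near the robot; z up at the start, y along the arbor; origin on the bench surface under its middle
- drum_mid (a point): centre of the drum, on its axis, 14 mm above the bench and 14 mm below its top
- cradle_empty: the cradle without a rotor. Cradle: a fixed dark base plate 60 x 100 mm, 8 mm thick, with two aluminium uprights at y = +36 and -36 mm that end in V saddles whose tips are 54 mm above the bench; three equal cradles stand in a rough row, two of them carry a rotor; origin at the middle of the underside, z up, y along the rotor's axis
- cradle_empty_seat (a point): middle of the empty cradle's seat: on the axis that a rotor would have, halfway between the two uprights, 45 mm above the bench; only the base plate is below it
- cradle_a: one of the two cradles that carry a rotor; same shape and frame as the empty one
- cradle_b: the other cradle that carries a rotor
- rotor_a_mid (a point): middle of the rotor in cradle_a, on its axis: a slim motor rotor, 17 mm in diameter on a shaft of 3 mm, 92 mm long, lying loose in the saddles; its top is 9 mm above this point
- rotor_b_mid (a point): middle of the same kind of rotor in cradle_b
- rotor_a: the rotor in cradle_a; origin 9 mm beside its axis
- rotor_b: the rotor in cradle_b
- spare_rotor: a third such slim rotor, lying loose on the bench near the drum-shaped one; not to be pointed at
- spare_mid (a point): middle of the spare rotor, on its axis
- oil_bottle: dropper bottle 38 mm across, 104 mm high, standing at the right; bystander; origin under its middle
- trial_block: aluminium block 32 x 56 x 27 mm with three round masses; bystander
- tape_roll: roll of masking tape 100 mm across, 18 mm high; bystander
- eraser: eraser 21 x 42 x 13 mm; bystander
- screwdriver: screwdriver 158 mm long, lying at the left near the front edge; bystander

How it is judged (in metres and radians):
On the way, in this order (a step that is already met when the one before it is completed fails the run):
1. the call button is pressed fully down (value of joint call above 0.0045 m), for 0.05 s.
2. the button is up again (value of joint call below 0.0015 m), for 0.1 s.
3. the fingertips stay over the drum-shaped rotor for two seconds: grasp point within 22 mm of its middle sideways and 36 to 105 mm above its axis (tips about 3 to 70 mm above its top) (horizontal distance between the grasp point and drum_mid below 0.022 m and height (world z) of the grasp point between 0.05 and 0.119 m), for 1.9 s.
4. the fingertips stay over the middle of the empty cradle for two seconds: grasp point within 22 mm sideways and 24 to 100 mm above the seat's axis (tips about 5 to 80 mm above it) (horizontal distance between the grasp point and cradle_empty_seat below 0.022 m and height (world z) of the grasp point between 0.069 and 0.145 m), for 1.9 s.
At the end, for the whole second after the job is handed in: Still pointing at the middle of the empty cradle: grasp point within 22 mm sideways, fingertips about 5 to 80 mm above the seat axis; button up; drum and seated rotors within 10 mm, spare rotor within 15 mm of their starts; drum at rest (all of step 4 and value of joint call below 0.0015 m and distance of each of drum_mid, rotor_a_mid, rotor_b_mid from where it was at the start of the episode below 0.01 m and distance of spare_mid from where it was at the start of the episode below 0.015 m and linear speed of drum_rotor below 0.02 m/s); the robot touches nothing.
It fails at once if the drum-shaped rotor is touched (contact force between any of the fingers, the arm and drum_rotor above 0.3 N).
It fails at once if another rotor is touched (contact force between any of the fingers, the arm and rotor_a above 0.3 N or contact force between any of the fingers, the arm and rotor_b above 0.3 N or contact force between any of the fingers, the arm and spare_rotor above 0.3 N).
It fails at once if a cradle is touched (contact force between any of the fingers, the arm and cradle_empty above 0.3 N or contact force between any of the fingers, the arm and cradle_a above 0.3 N or contact force between any of the fingers, the arm and cradle_b above 0.3 N).
It fails at once if a rotor is moved or lifted (distance of any of drum_mid, rotor_a_mid, rotor_b_mid from where it was at the start of the episode above 0.012 m or distance of spare_mid from where it was at the start of the episode above 0.018 m).
It fails at once if a bystander is moved more than 2 cm (distance of any of oil_bottle, trial_block, tape_roll, eraser, screwdriver from where it was at the start of the episode above 0.02 m).
It also fails if it takes over 56 s, if anything falls off the work surface, if the arm or the gripper's body presses on something with over 40 N, if the wrist force passes 120 N, or if a joint passes its speed limit or range.

## Robot

A 6-joint arm with a two-finger parallel gripper is mounted at the origin on a cart in front of the work surface, level with it; the furniture and walls round the work are solid. World frame = base frame: x ahead of the robot, y to its left, z up, the work surface at z = 0. Lengths are in m, angles in degrees, forces in N, time in s.
With the tool pointing down it reaches from about 0.4 to 0.825 m from the base axis. Payload 7 kg.
Tool frame: the origin (TCP) lies between the finger pads; the fingertips stand 19 mm ahead of it and the grasp point (between the pads) is the TCP; z points along the fingers, y is the line along which they close (so a half turn about z gives the same grasp; the last joint's range is limited). The gripper opens to 88 mm and grips with 3 to 60 N. Pads are 19 mm wide; open, the fingers measure 130 mm over their backs; the gripper's body (78 mm by 193 mm) begins 47 mm behind the grasp point.
Start: joints at [-47.951, 20.546, 0.682, 0, -70.136, -16.507], TCP at [0.291, -0.609, 0.22] pointing down, gripper open.
Joint ranges: [-176.03, 176.03], [-82.01, 121.73], [-58.28, 71.71], [-173.87, 95.51], [-174.79, -0.11], [-173.66, 173.66]. Speed limits (degrees/s): [136.94, 136.94, 172.46, 180, 180, 180].

## Interface

Orientations are given as [roll, pitch, yaw] about the fixed x, y, z axes, in that order (R = Rz(yaw) Ry(pitch) Rx(roll)).
In Python, from plant import get_obs, snapshot, close_job, spot_in, spot_point gives the robot as it stands.
- The arm moves only by the tool play_rows, never from a script. Its argument "plan" is a list of rows, each a list of 6 numbers: the shift along the tool's x, y, z in cm, then the turn, a rotation vector about the tool's x, y, z in degrees. A call has 1 to 20 rows; each row shifts and turns the commanded pose from where the row before left it, along the tool's axes as they then stand; what a row does not reach is not made up. A row lasts 1/12 s, in which the tool goes at most 41.7 mm and 7.16 degrees, less where a joint would pass 70% of its speed; a pose out of reach is approached as far as the arm can. A call is refused whole if a number of a shift passes 4.17 or a number of a turn 7.16, either way. A call with a gripper value outside its range is refused whole. "grip" is the finger opening in cm, from 0 to 8.76, set as the call begins (left out, the last holds). The fingers move at their own pace and stop on an object; the grip force is fixed at half the most. Time passes only in rows, so rows that do not move let the fingers close. It gives the time, the measured TCP pose, the force, the opening and the grip force at its end, in the units of the state.
- get_obs(): the state, without advancing time (a new reading comes with each control period).
- snapshot(name): name is "side" or "top" or "wrist"; returns a dict with "frame" (480x640x3 uint8, red, green, blue), "fx", "fy", "cx", "cy" (pixels), "position" and "attitude" of the camera in the world. Camera axes: x right, y down, z forward; pixel columns grow to the right and rows downward; lengths in m; the calibration is good to about 2 mm. A picture is of the moment at which its call begins. There is no depth.
- close_job(): hands the job in; it is judged then, once.
Trained networks look in the newest picture that a camera, given by its name, has taken for a name from the list of things; names that differ only in an ending like _2 or _b are one class to them, and where a whole thing is asked for, a point or a joint stands for the part that bears it (a point fixed in the world has none). Each returns a list of dicts, best first, with "score" (0 to 1); they miss things now and then, are a little off and sometimes report something else, mostly with a low value. They report only what shows in the picture. A call takes as long as a camera call.
- spot_in(camera, thing): "position" ([x, y, z] in m, in world coordinates, good to about 4 mm: the middle of the surface that is visible of it).
- spot_point(camera, thing): "position" ([x, y, z] in m, in world coordinates, good to about 4 mm: a listed point, or the origin of a listed thing).
The state is a dict: "clock": time; "joint_pos": joint angles; "qvel": joint speeds; "tau": joint torques, N m; "tool_pos": TCP position; "orientation": TCP orientation; "force": force on the tool from outside, world axes, zero at the start; "moment": the same for the moment, N m; "opening": finger opening in m; "gripper_force": force on a finger pad.
Only numpy, scipy, OpenCV 4.12 (cv2) and the standard library are available. Lean on these libraries where they do the work, as an engineer would, in place of code of your own. Each camera call takes 0.05 s, during which the arm holds its last target. There are 200 camera calls.

## Working session

There is one attempt and no reset: what is moved stays moved. The work goes in short steps, Python scripts to look and compute and a tool call to move; the robot and the scene stay as the last step left them, time stands still between calls to the robot, and variables do not carry over. Pictures are saved under pics/ and viewed, at most 10 in all, crops included, and the job is handed in when it is done.

Besides the shell and the picture viewer there is one more tool, called after ">>>" in YAML: its name, and indented under it one key for each argument. play_rows: Moves the arm, as the interface text tells. Its arguments: {"type":"object","properties":{"plan":{"type":"array","items":{"type":"array","items":{"type":"number"}}},"grip":{"type":"number"}},"required":["plan"]}

```bash
mkdir -p pics; python3 - <<'E'
from plant import *
import cv2,numpy as np
o=get_obs();print(o['clock'],o['tool_pos'],o['orientation'],o['opening'])
for c in ("top","side"):
    s=snapshot(c);cv2.imwrite(f"pics/{c}0.png",s["frame"][...,::-1])
    print(c,np.round(s['position'],3),np.round(s['attitude'],3),s['fx'],s['cx'],s['cy'])
    for t in ("call_top","drum_mid","cradle_empty_seat","cradle_a","rotor_a_mid","spare_mid","oil_bottle","trial_block","tape_roll","eraser","screwdriver"):
        print(t,[(np.round(d['position'],3).tolist(),round(d['score'],2)) for d in spot_point(c,t)[:4]])
E
```

```text
0.0 [ 0.29080815 -0.60858617  0.21943117] [ 1.79905236e+02 -9.21241510e-03 -1.54463838e+02] 0.08754526289264064
top [ 0.395 -0.029  1.321] [-175.626   -1.011  -89.339] 535.5370771962919 321.5779164496103 238.07426926657436
call_top [([0.449, 0.229, 0.046], 0.68)]
drum_mid [([0.449, -0.279, 0.017], 0.55)]
cradle_empty_seat [([0.596, -0.139, 0.044], 0.59)]
cradle_a [([0.599, -0.324, 0.002], 0.77)]
rotor_a_mid [([0.281, 0.289, -0.002], 0.53), ([0.601, -0.326, 0.048], 0.45)]
spare_mid [([0.45, -0.152, 0.012], 0.5)]
oil_bottle [([0.455, -0.413, -0.002], 0.49)]
trial_block [([0.73, -0.224, 0.0], 0.69)]
tape_roll [([0.289, -0.225, 0.003], 0.87), ([0.606, -0.325, 0.049], 0.73)]
eraser [([0.724, -0.038, -0.002], 0.67)]
screwdriver [([0.284, 0.291, -0.004], 0.81)]
side [ 0.535 -0.877  0.766] [-129.925    1.049    0.181] 446.12973847591076 315.95130344454253 245.0618791166729
call_top [([0.459, 0.234, 0.048], 0.48)]
drum_mid [([0.449, -0.283, 0.016], 0.7)]
cradle_empty_seat [([0.597, -0.134, 0.047], 0.96)]
cradle_a [([0.603, -0.323, -0.0], 0.81)]
rotor_a_mid [([0.605, -0.327, 0.046], 0.56)]
spare_mid [([0.452, -0.153, 0.006], 0.54)]
oil_bottle [([0.451, -0.409, -0.002], 0.68)]
trial_block [([0.724, -0.224, 0.001], 0.91), ([0.451, -0.152, 0.008], 0.46)]
tape_roll [([0.293, -0.216, 0.003], 0.72)]
eraser [([0.725, -0.032, -0.005], 0.56), ([0.558, 0.053, 0.049], 0.45)]
screwdriver [([0.28, 0.292, -0.001], 0.47)]
```

View pics/top0.png

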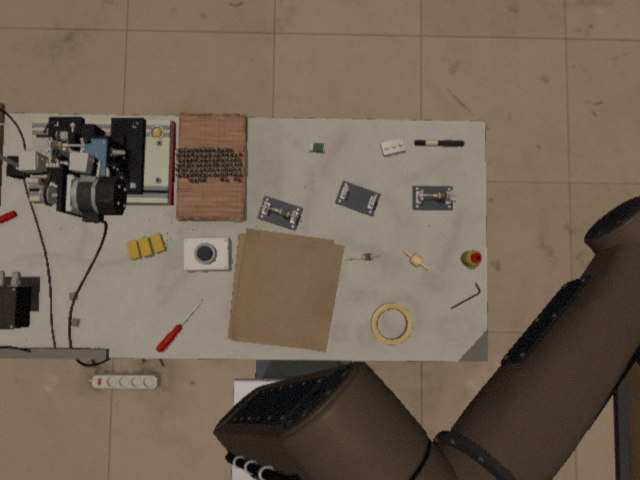

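View pics/side0.png

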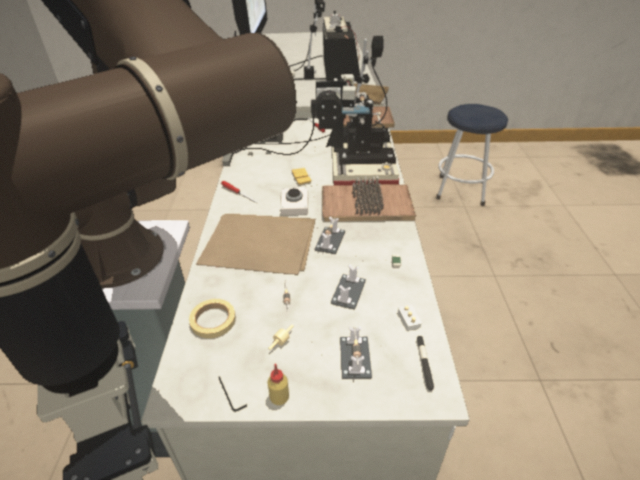

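The pictures agree with the networks. In the top view the middle cradle at (357,197) is the empty one, the drum is at (416,260) and the button at (205,253). I'll move over the call box with the fingers closed.

>>> play_rows:
  grip: 0
  plan:
    - [-1, 0.8, 0, 0, 0, 0]
    - [-2, 1.5, 0, 0, 0, 0]
    - [-2, 1.5, 0, 0, 0, 0]
    - [-2, 1.5, 0, 0, 0, 0]
    - [-2, 1.5, 0, 0, 0, 0]
    - [-2, 1.5, 0, 0, 0, 0]
    - [-2, 1.5, 0, 0, 0, 0]
    - [-2, 1.5, 0, 0, 0, 0]
    - [-2, 1.5, 0, 0, 0, 0]
    - [-2, 1.5, 0, 0, 0, 0]
    - [-2, 1.5, 0, 0, 0, 0]
    - [-2, 1.5, 0, 0, 0, 0]
    - [-2, 1.5, 0, 0, 0, 0]
    - [-2, 1.5, 0, 0, 0, 0]
    - [-2, 1.5, 0, 0, 0, 0]
    - [-2, 1.5, 0, 0, 0, 0]
    - [-2, 1.5, 0, 0, 0, 0]
    - [-2, 1.5, 0, 0, 0, 0]
    - [-1.5, 1.6, 0, 0, 0, 0]
    - [-1, 2, 0, 0, 0, 0]

```text
clock: 2.87
tool_pos: [0.5013, -0.176, 0.2203]
orientation: [-180.0, 0.0, -154.4]
force: [0.4, 0.4, 0.3]
opening: 0.0005
gripper_force: 0.0
```

>>> play_rows:
  plan:
    - [-0.8, 2.3, 0, 0, 0, 0]
    - [-0.8, 2.3, 0, 0, 0, 0]
    - [-0.8, 2.3, 0, 0, 0, 0]
    - [-0.8, 2.3, 0, 0, 0, 0]
    - [-0.8, 2.3, 0, 0, 0, 0]
    - [-0.8, 2.3, 0, 0, 0, 0]
    - [-0.8, 2.3, 0, 0, 0, 0]
    - [-0.8, 2.3, 0, 0, 0, 0]
    - [-0.8, 2.3, 0, 0, 0, 0]
    - [-0.8, 2.3, 0, 0, 0, 0]
    - [-0.8, 2.3, 0, 0, 0, 0]
    - [-0.8, 2.3, 0, 0, 0, 0]
    - [-0.8, 2.3, 0, 0, 0, 0]
    - [-0.8, 2.3, 0, 0, 0, 0]
    - [-0.8, 2.3, 0, 0, 0, 0]
    - [0, 0, 0, 0, 0, 0]
    - [0, 0, 0, 0, 0, 0]
    - [0, 0, 0, 0, 0, 0]

```text
clock: 4.37
tool_pos: [0.4595, 0.1854, 0.2203]
orientation: [-180.0, -0.0, -154.4]
force: [0.6, -0.5, 0.2]
opening: 0.0004
gripper_force: 0.0
```

```bash
cat > h.py <<'E'
from plant import *
import numpy as np,cv2
from scipy.spatial.transform import Rotation as R
def togo(p):
    o=get_obs();d=R.from_euler('xyz',o['orientation'],degrees=True).inv().apply(np.array(p)-o['tool_pos'])*100
    print('to go cm',np.round(d,2))
def see(c,*ts):
    s=snapshot(c)
    for t in ts: print(c,t,[(np.round(d['position'],3).tolist(),round(d['score'],2)) for d in spot_point(c,t)[:3]])
    return s
E
python3 - <<'E'
from h import *
o=get_obs();print(o['clock'],o['tool_pos'],o['orientation'],o['opening'],o['force'],o['joint_pos'])
s=see("wrist","call_top");see("side","call_top");see("top","call_top")
cv2.imwrite("pics/w1.png",s["frame"][...,::-1])
togo([.454,.231,.14])
E
```

```text
4.3667 [0.45950009 0.18543509 0.22031212] [-1.79998997e+02 -1.30623539e-02 -1.54412286e+02] 0.00042466335981835657 [ 0.62695386 -0.45139977  0.21521703] [ 4.47469980e+01  3.45593801e+00 -2.13826898e+01 -3.68002798e-03
 -6.51740402e+01 -1.09157738e+02]
wrist call_top [([0.454, 0.233, 0.049], 0.9)]
side call_top [([0.454, 0.23, 0.048], 0.51)]
top call_top []
to go cm [-1.44  4.42  8.05]
```

>>> play_rows:
  plan:
    - [-0.5, 1.5, 1, 0, 0, 0]
    - [-0.5, 1.5, 1.5, 0, 0, 0]
    - [-0.5, 1.5, 2, 0, 0, 0]
    - [0, 0, 2, 0, 0, 0]
    - [0, 0, 2, 0, 0, 0]
    - [0, 0, 2, 0, 0, 0]
    - [0, 0, 2, 0, 0, 0]
    - [0, 0, 1, 0, 0, 0]
    - [0, 0, 0, 0, 0, 0]
    - [0, 0, 0, 0, 0, 0]
    - [0, 0, 0, 0, 0, 0]

```text
clock: 5.58
tool_pos: [0.4548, 0.233, 0.0865]
orientation: [180.0, 0.1, -154.5]
force: [0.8, 0.7, -0.2]
opening: 0.0003
gripper_force: 0.0
```

```bash
python3 - <<'E'
from h import *
s=see("wrist","call_top");see("side","call_top")
cv2.imwrite("pics/w2.png",s["frame"][...,::-1])
togo([.454,.232,.07])
E
```

```text
wrist call_top [([0.452, 0.233, 0.046], 0.9)]
side call_top [([0.455, 0.229, 0.047], 0.38)]
to go cm [ 0.09 -0.06  1.63]
```

View pics/w2.png

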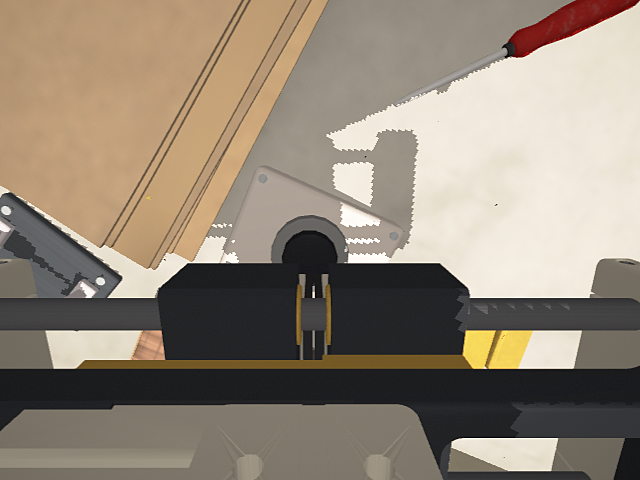

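The black cap is at (310,250), right under the closed fingertips. I'll press in small steps and watch the force.

>>> play_rows:
  plan:
    - [0, 0, 0.8, 0, 0, 0]
    - [0, 0, 0.6, 0, 0, 0]
    - [0, 0, 0.3, 0, 0, 0]
    - [0, 0, 0.2, 0, 0, 0]
    - [0, 0, 0.2, 0, 0, 0]
    - [0, 0, 0, 0, 0, 0]
    - [0, 0, 0, 0, 0, 0]

```text
clock: 6.37
tool_pos: [0.4541, 0.2325, 0.0642]
orientation: [-180.0, -0.0, -154.5]
force: [1.4, 0.8, -0.1]
opening: 0.0005
gripper_force: 0.0
```

>>> play_rows:
  plan:
    - [0, 0, 0.1, 0, 0, 0]
    - [0, 0, 0.1, 0, 0, 0]
    - [0, 0, 0.1, 0, 0, 0]
    - [0, 0, 0, 0, 0, 0]
    - [0, 0, 0, 0, 0, 0]

```text
clock: 6.78
tool_pos: [0.4541, 0.2325, 0.0614]
orientation: [180.0, 0.0, -154.5]
force: [0.4, 0.0, 0.2]
opening: 0.0003
gripper_force: 0.0
```

>>> play_rows:
  plan:
    - [0, 0, 0.1, 0, 0, 0]
    - [0, 0, 0.1, 0, 0, 0]
    - [0, 0, 0.1, 0, 0, 0]
    - [0, 0, 0, 0, 0, 0]
    - [0, 0, 0, 0, 0, 0]

```text
clock: 7.2
tool_pos: [0.4541, 0.2325, 0.0583]
orientation: [-180.0, -0.0, -154.5]
force: [-0.1, -0.1, 0.0]
opening: 0.0006
gripper_force: 0.0
```

>>> play_rows:
  plan:
    - [0, 0, 0.1, 0, 0, 0]
    - [0, 0, 0.1, 0, 0, 0]
    - [0, 0, 0, 0, 0, 0]
    - [0, 0, 0, 0, 0, 0]

```text
clock: 7.53
tool_pos: [0.4541, 0.2325, 0.0563]
orientation: [-180.0, -0.0, -154.5]
force: [0.2, -1.3, 0.2]
opening: 0.0003
gripper_force: 0.0
```

```bash
python3 - <<'E'
from h import *
s=see("wrist","call_top","call");a=s["frame"][180:400,160:480]
t=see("side","call_top")["frame"][150:260,240:400]
cv2.imwrite("pics/c3.png",np.vstack([cv2.resize(a,(436,300)),cv2.resize(t,(436,300),interpolation=2)])[...,::-1])
E
```

```text
wrist call_top [([0.455, 0.23, 0.047], 0.78)]Traceback (most recent call last):
  File "<stdin>", line 2, in <module>
  File "h.py", line 9, in see
    for t in ts: print(c,t,[(np.round(d['position'],3).tolist(),round(d['score'],2)) for d in spot_point(c,t)[:3]])
                                                                                              ~~~~~~~~~~^^^^^
ValueError: it knows: call_top, cradle, cradle_empty, cradle_empty_seat, drum_mid, drum_rotor, eraser, oil_bottle, rotor, rotor_a_mid, rotor_b_mid, screwdriver, spare_mid, spare_rotor, tape_roll, trial_block
```

```bash
python3 - <<'E'
from h import *
s=see("wrist");a=s["frame"][180:400,160:480]
t=see("side","call_top")["frame"][150:260,240:400]
cv2.imwrite("pics/c3.png",np.vstack([cv2.resize(a,(436,300)),cv2.resize(t,(436,300),interpolation=2)])[...,::-1])
E
```

```text
side call_top [([0.457, 0.233, 0.047], 0.66)]
```

View pics/c3.png

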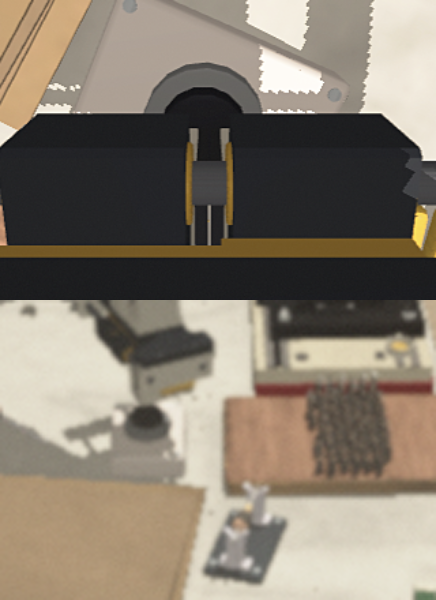

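```bash
python3 - <<'E'
from h import *
for c in("side","wrist"):
    s=snapshot(c);r=R.from_euler('xyz',s['attitude'],degrees=True)
    o=get_obs()['tool_pos']
    for n,p in(("tcp",o),("tip",o-[0,0,.019]),("btn",[.4545,.2315,.047]),("btn36",[.4545,.2315,.036]),("body",o+[0,0,.047])):
        q=r.inv().apply(np.array(p)-s['position']);print(c,n,np.round([s['fx']*q[0]/q[2]+s['cx'],s['fy']*q[1]/q[2]+s['cy']]))
    if c=="side": cv2.imwrite("pics/s4.png",cv2.resize(s["frame"][140:230,240:360],(800,600),interpolation=2)[...,::-1])
E
```

```text
side tcp [294. 188.]
side tip [294. 193.]
side btn [294. 191.]
side btn36 [294. 194.]
side body [293. 174.]
wrist tcp [315. 285.]
wrist tip [315. 272.]
wrist btn [313. 278.]
wrist btn36 [313. 271.]
wrist body [315. 331.]
```

View pics/s4.png

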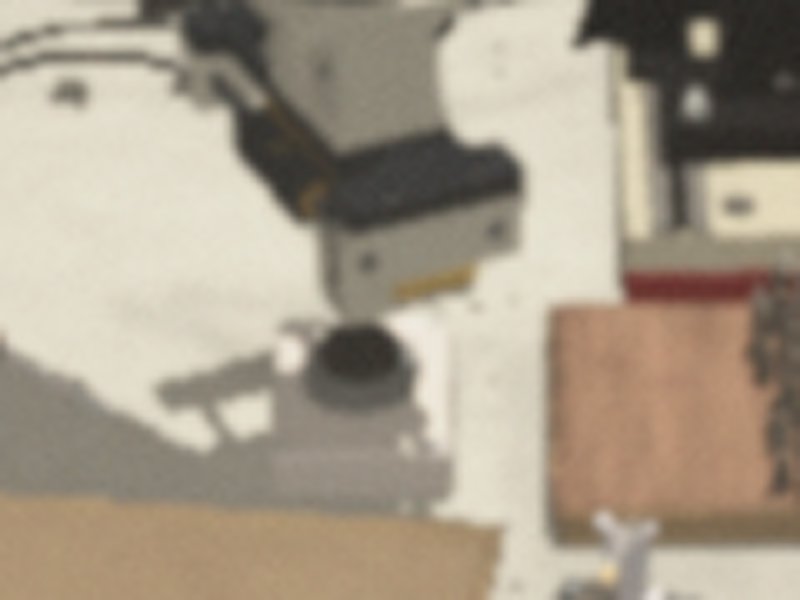

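>>> play_rows:
  plan:
    - [0, 0, 0.1, 0, 0, 0]
    - [0, 0, 0.1, 0, 0, 0]
    - [0, 0, 0, 0, 0, 0]
    - [0, 0, 0, 0, 0, 0]

```text
clock: 8.22
tool_pos: [0.454, 0.2325, 0.0542]
orientation: [-180.0, -0.0, -154.5]
force: [-0.6, 0.0, -0.1]
opening: 0.0004
gripper_force: 0.0
```

>>> play_rows:
  plan:
    - [0, 0, 0.1, 0, 0, 0]
    - [0, 0, 0.1, 0, 0, 0]
    - [0, 0, 0, 0, 0, 0]
    - [0, 0, 0, 0, 0, 0]

```text
clock: 8.55
tool_pos: [0.454, 0.2325, 0.0523]
orientation: [-180.0, -0.0, -154.5]
force: [0.8, 0.5, 1.1]
opening: 0.0004
gripper_force: 0.0
```

>>> play_rows:
  plan:
    - [0, 0, 0.1, 0, 0, 0]
    - [0, 0, 0.1, 0, 0, 0]
    - [0, 0, 0, 0, 0, 0]
    - [0, 0, 0, 0, 0, 0]

```text
clock: 8.88
tool_pos: [0.4541, 0.2325, 0.0503]
orientation: [-180.0, -0.0, -154.5]
force: [-0.3, 0.7, 0.6]
opening: 0.0004
gripper_force: 0.0
```

```bash
python3 - <<'E'
from h import *
s=see("side");n=s["frame"][160:220,260:340,::-1];o=cv2.imread("pics/side0.png")[160:220,260:340]
cv2.imwrite("pics/s5.png",np.hstack([cv2.resize(o,(400,300),interpolation=0),cv2.resize(n,(400,300),interpolation=0)]))
E
```

```text
(no output)
```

View pics/s5.png

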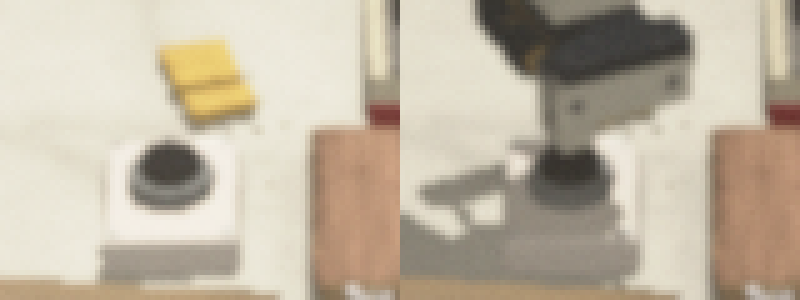

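```bash
python3 - <<'E'
from h import *
def ray(s,u,v):
    r=R.from_euler('xyz',s['attitude'],degrees=True)
    d=r.apply([(u-s['cx'])/s['fx'],(v-s['cy'])/s['fy'],1]);return np.array(s['position']),d/np.linalg.norm(d)
def tri(L):
    A=sum(np.eye(3)-np.outer(d,d) for p,d in L);b=sum((np.eye(3)-np.outer(d,d))@p for p,d in L);return np.linalg.solve(A,b)
a=cv2.imread("pics/top0.png");b=cv2.imread("pics/side0.png")
def cen(im,x0,y0,x1,y1):
    g=cv2.cvtColor(im[y0:y1,x0:x1],6);m=g<75;ys,xs=np.nonzero(m);print(m.sum(),xs.min()+x0,xs.max()+x0,ys.min()+y0,ys.max()+y0);return xs.mean()+x0,ys.mean()+y0
ca=cen(a,190,240,222,268);cb=cen(b,282,184,308,204);print(ca,cb)
st,ss=snapshot("top"),snapshot("side")
print(tri([ray(st,*ca),ray(ss,*cb)]))
o=get_obs();print(o['tool_pos'],o['tau'],o['force'],o['moment'],snapshot("wrist")['position'])
E
```

```text
187 197 215 246 260
47 289 298 190 195
(np.float64(204.49197860962568), np.float64(253.01604278074865)) (np.float64(293.59574468085106), np.float64(192.51063829787233))
[0.45332929 0.22758737 0.04382828]
[0.45409405 0.23253064 0.05037137] [-1.42840159e-03 -4.29185593e+01  2.08149272e+01  4.93729591e+00
 -8.80516483e-02 -3.05691276e-05] [-0.01576553 -0.08351863 -0.28139862] [ 0.04879055 -0.03136659 -0.00581645] [0.39407589 0.20302955 0.21545481]
```

>>> play_rows:
  plan:
    - [0, 0, 0.1, 0, 0, 0]
    - [0, 0, 0.1, 0, 0, 0]
    - [0, 0, 0, 0, 0, 0]
    - [0, 0, 0, 0, 0, 0]

```text
clock: 9.42
tool_pos: [0.454, 0.2325, 0.0483]
orientation: [-180.0, -0.0, -154.5]
force: [-0.6, 0.5, -1.2]
opening: 0.0005
gripper_force: 0.0
```

```bash
python3 - <<'E'
from h import *
f=see("wrist","call_top")["frame"][190:350,200:430,::-1]
g=np.clip(cv2.resize(f,(800,556),interpolation=2).astype(float)*1.0,0,255)
g=255*(g/255)**.5
cv2.imwrite("pics/w6.png",g)
E
```

```text
wrist call_top [([0.456, 0.233, 0.046], 0.91)][ WARN:0@0.671] global loadsave.cpp:1063 imwrite_ Unsupported depth image for selected encoder is fallbacked to CV_8U.
```

View pics/w6.png

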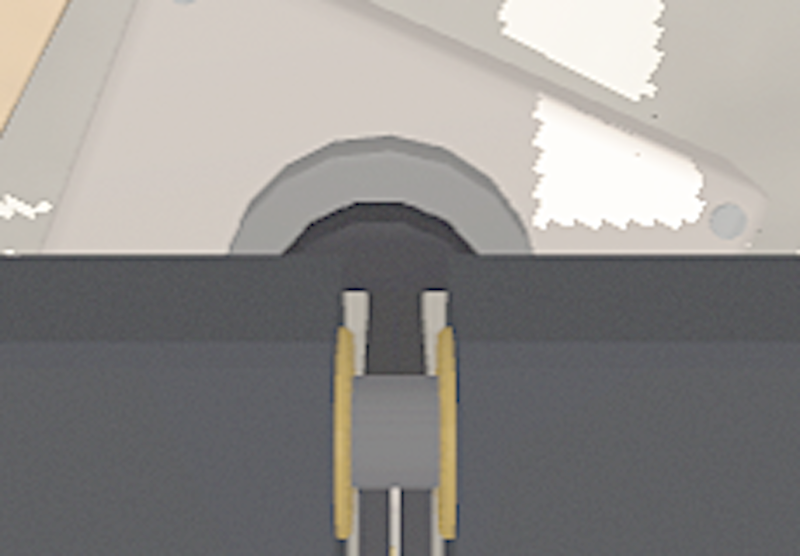

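>>> play_rows:
  plan:
    - [0, 0, 0.1, 0, 0, 0]
    - [0, 0, 0, 0, 0, 0]
    - [0, 0, 0, 0, 0, 0]

```text
clock: 9.77
tool_pos: [0.454, 0.2325, 0.0473]
orientation: [-180.0, -0.0, -154.5]
force: [-0.0, -0.5, 0.5]
opening: 0.0006
gripper_force: 0.0
```

```bash
python3 - <<'E'
from h import *
s=snapshot("wrist");print(s['fx'],s['cx'],s['cy'],s['position'],s['attitude'])
F=[]
for i in range(6):
    snapshot("wrist");o=get_obs();F.append(np.r_[o['force'],o['moment'],o['tau'][1:5]])
print(np.round(np.mean(F,0),2),np.round(np.std(F,0),2),o['clock'],o['tool_pos'])
E
```

```text
339.31993925263185 313.1570450697337 240.53145925684282 [0.39404116 0.20299705 0.21238429] [ 1.65348159e+02 -2.76032836e-03  1.15479565e+02]
[ 2.200e-01 -3.900e-01 -1.400e-01 -1.000e-02  1.000e-02  2.000e-02
 -4.312e+01  2.065e+01  4.900e+00 -9.000e-02] [0.53 0.54 0.43 0.01 0.04 0.03 0.01 0.01 0.   0.  ] 10.1167 [0.45411912 0.23254575 0.04737962]
```

```bash
python3 - <<'E'
from h import *
n=snapshot("wrist")["frame"][...,::-1]
L=[cv2.imread("pics/w1.png"),cv2.imread("pics/w2.png"),n]
for c in (302,313,325):
  for f in L: print(c,f[262:300:2,c].mean(1).astype(int))
cv2.imwrite("pics/w7.png",np.clip(255*(np.hstack([cv2.resize(f[245:325,275:355],(266,266),interpolation=0) for f in L])/255.)**.5,0,255).astype(np.uint8))
E
```

```text
302 [228 227 224 222 222 226 105 123 122 123 123 125 112 116 108 109 111 104
  47]
302 [ 27  26  27  25  26  20 132 124 123 124 123 125 113 115 107 109 111 104
  47]
302 [ 27  27  28  27  26  24 132 125 123 124 123 126 113 116 108 109 111 105
  47]
313 [231 230 230 230 228 230 196 209 207 210 118  96  68  63 141 126 122 136
  51]
313 [ 26  28  24  26  26  25  25  23  25  25  22  44 179 168 155 249 245 247
  52]
313 [28 28 29 28 27 27 27 27 26 25 23 27 24 25 26 25 26 24 57]
325 [231 231 232 232 232 233 106 123 123 124 124 126  98 100  87  89  90  77
  51]
325 [ 25  26  26  25  26  22 132 124 123 124 124 126  98 100  89  91  91  78
  52]
325 [ 29  26  27  27  25  25 133 125 125 125 124 128  97 102  89  91  91  78
  52]
```

View pics/w7.png

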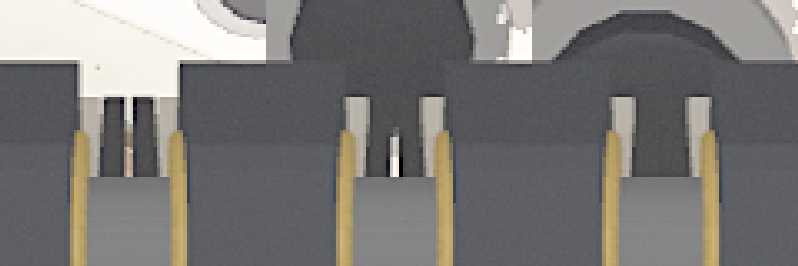

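>>> play_rows:
  plan:
    - [0, 0, 0.1, 0, 0, 0]
    - [0, 0, 0.1, 0, 0, 0]
    - [0, 0, 0, 0, 0, 0]
    - [0, 0, 0, 0, 0, 0]

```text
clock: 10.5
tool_pos: [0.454, 0.2325, 0.0453]
orientation: [-180.0, -0.0, -154.5]
force: [-0.4, -0.5, -0.3]
opening: -0.0
gripper_force: 0.0
```

>>> play_rows:
  plan:
    - [0, 0, 0.1, 0, 0, 0]
    - [0, 0, 0.1, 0, 0, 0]
    - [0, 0, 0, 0, 0, 0]
    - [0, 0, 0, 0, 0, 0]

```text
clock: 10.83
tool_pos: [0.4541, 0.2325, 0.0433]
orientation: [-180.0, -0.0, -154.5]
force: [-1.2, -0.5, 0.2]
opening: 0.0004
gripper_force: 0.0
```

>>> play_rows:
  plan:
    - [0, 0, 0.1, 0, 0, 0]
    - [0, 0, 0.1, 0, 0, 0]
    - [0, 0, 0, 0, 0, 0]
    - [0, 0, 0, 0, 0, 0]

```text
clock: 11.17
tool_pos: [0.4542, 0.2326, 0.0414]
orientation: [180.0, 0.0, -154.5]
force: [0.5, 0.8, 1.7]
opening: 0.0007
gripper_force: 0.9
```

```bash
python3 - <<'E'
from h import *
# compare wrist-image features near/far: triangulate static features from w1/w2-like pair using kinematic camera pose differences
s=snapshot("wrist");f=s["frame"];print(f[262:300:2,302].mean(1).astype(int))
a=cv2.imread("pics/w2.png",0)[:255];b=cv2.cvtColor(f,cv2.COLOR_RGB2GRAY)[:255]
sf=cv2.SIFT_create(contrastThreshold=.02);k1,d1=sf.detectAndCompute(a,None);k2,d2=sf.detectAndCompute(b,None)
r=R.from_euler('xyz',s['attitude'],degrees=True);p2=np.array(s['position']);o=get_obs();p1=p2+np.array([.4548,.233,.0865])-o['tool_pos']
def d(p):v=r.apply([(p[0]-s['cx'])/s['fx'],(p[1]-s['cy'])/s['fy'],1]);return v/np.linalg.norm(v)
for m,n in cv2.BFMatcher().knnMatch(d1,d2,k=2):
    if m.distance<.7*n.distance:
        u,v=d(k1[m.queryIdx].pt),d(k2[m.trainIdx].pt)
        t,res,*_=np.linalg.lstsq(np.c_[u,-v],p2-p1,rcond=None)
        if len(res) and res[0]**.5<.003: print(np.round(k1[m.queryIdx].pt),np.round(p1+u*t[0],3),round(res[0]**.5,4))
print(o['clock'],o['tool_pos'])
E
```

```text
[ 28  30  29  28  29  25 132 124 123 124 125 126 113 116 107 109 111 105
  47]
[263. 179.] [0.424 0.182 0.03 ] 0.0
[270. 176.] [0.42  0.185 0.032] 0.0007
[272. 177.] [0.419 0.187 0.044] 0.0018
[274.  86.] [0.368 0.162 0.008] 0.0004
[328. 135.] [0.392 0.204 0.2  ] 0.0023
[361. 117.] [0.386 0.208 0.191] 0.0017
[377. 222.] [0.394 0.201 0.261] 0.003
[379. 135.] [0.384 0.217 0.162] 0.0027
[505.  50.] [0.284 0.288 0.007] 0.0002
[505.  50.] [0.284 0.288 0.007] 0.0002
[505.  49.] [0.283 0.288 0.008] 0.0002
[505.  49.] [0.283 0.288 0.008] 0.0002
[553.  11.] [-0.679  0.955 -1.583] 0.0021
11.2167 [0.45418564 0.23261246 0.04145724]
```

>>> play_rows:
  plan:
    - [0, 0, 0.1, 0, 0, 0]
    - [0, 0, 0, 0, 0, 0]
    - [0, 0, 0, 0, 0, 0]

```text
clock: 11.47
tool_pos: [0.4542, 0.2326, 0.0404]
orientation: [180.0, 0.0, -154.5]
force: [0.5, 0.5, 2.6]
opening: 0.0001
gripper_force: 1.1
```

```bash
python3 - <<'E'
from h import *
F=[]
for i in range(4):
    snapshot("wrist");o=get_obs();F.append(np.r_[o['force'],o['moment'],o['tau'][1:5],o['gripper_force']])
print(np.round(np.mean(F,0),2),o['clock'],o['tool_pos'])
E
```

```text
[-5.000e-01  7.000e-02  2.360e+00  6.000e-02  5.000e-02 -2.000e-02
 -4.245e+01  1.954e+01  4.560e+00 -1.000e-01  1.140e+00] 11.6667 [0.45418117 0.23261954 0.04043505]
```

>>> play_rows:
  plan:
    - [0, 0, 0.1, 0, 0, 0]
    - [0, 0, 0.1, 0, 0, 0]
    - [0, 0, 0, 0, 0, 0]
    - [0, 0, 0, 0, 0, 0]

```text
clock: 12.0
tool_pos: [0.4542, 0.2326, 0.0384]
orientation: [180.0, 0.0, -154.5]
force: [-0.6, -0.2, 2.9]
opening: 0.0004
gripper_force: 1.7
```

>>> play_rows:
  plan:
    - [0, 0, 0.1, 0, 0, 0]
    - [0, 0, 0.1, 0, 0, 0]
    - [0, 0, 0, 0, 0, 0]
    - [0, 0, 0, 0, 0, 0]

```text
clock: 12.33
tool_pos: [0.4542, 0.2326, 0.0364]
orientation: [180.0, 0.0, -154.5]
force: [0.6, 0.3, 3.9]
opening: 0.0007
gripper_force: 2.3
```

>>> play_rows:
  plan:
    - [0, 0, 0.1, 0, 0, 0]
    - [0, 0, 0, 0, 0, 0]
    - [0, 0, 0, 0, 0, 0]

```text
clock: 12.58
tool_pos: [0.4542, 0.2326, 0.036]
orientation: [-180.0, 0.0, -154.4]
force: [-2.2, 0.4, 10.4]
opening: 0.0003
gripper_force: 5.5
```

The force jumped to 10 N, so the button is on its stop. I'll release it and go to the drum.

>>> play_rows:
  plan:
    - [0, 0, 0, 0, 0, 0]
    - [0, 0, -0.5, 0, 0, 0]
    - [0, 0, -1.5, 0, 0, 0]
    - [0, 0, -3, 0, 0, 0]
    - [0, 0, -3, 0, 0, 0]
    - [0, 0, -3, 0, 0, 0]
    - [0, 0, -3, 0, 0, 0]
    - [0, 0, -2, 0, 0, 0]
    - [0, 0, 0, 0, 0, 0]

```text
clock: 13.33
tool_pos: [0.4556, 0.2337, 0.1997]
orientation: [179.9, 0.4, -154.4]
force: [0.8, 0.2, -0.2]
opening: 0.0005
gripper_force: 0.0
```

>>> play_rows:
  plan:
    - [1.1, -2.3, 0, 0, 0, 0]
    - [1.1, -2.3, 0, 0, 0, 0]
    - [1.1, -2.3, 0, 0, 0, 0]
    - [1.1, -2.3, 0, 0, 0, 0]
    - [1.1, -2.3, 0, 0, 0, 0]
    - [1.1, -2.3, 0, 0, 0, 0]
    - [1.1, -2.3, 0, 0, 0, 0]
    - [1.1, -2.3, 0, 0, 0, 0]
    - [1.1, -2.3, 0, 0, 0, 0]
    - [1.1, -2.3, 0, 0, 0, 0]
    - [1.1, -2.3, 0, 0, 0, 0]
    - [1.1, -2.3, 0, 0, 0, 0]
    - [1.1, -2.3, 0, 0, 0, 0]
    - [1.1, -2.3, 0, 0, 0, 0]
    - [1.1, -2.3, 0, 0, 0, 0]
    - [1.1, -2.3, 0, 0, 0, 0]
    - [1.1, -2.3, 0, 0, 0, 0]
    - [1.1, -2.3, 0, 0, 0, 0]
    - [0, 0, 0, 0, 0, 0]
    - [0, 0, 0, 0, 0, 0]

```text
clock: 15.0
tool_pos: [0.453, -0.2272, 0.1942]
orientation: [179.9, -0.1, -154.6]
force: [-0.5, -0.4, 0.6]
opening: 0.0005
gripper_force: 0.0
```

```bash
python3 - <<'E'
from h import *
s=see("wrist","drum_mid","cradle_empty_seat","rotor_a_mid");see("side","drum_mid","call_top")
cv2.imwrite("pics/d1.png",s["frame"][...,::-1])
togo([.449,-.281,.075]);print(get_obs()['tool_pos'])
E
```

```text
wrist drum_mid [([0.45, -0.28, 0.02], 0.69), ([0.453, -0.412, 0.007], 0.29)]
wrist cradle_empty_seat []
wrist rotor_a_mid []
side drum_mid [([0.455, -0.146, 0.001], 0.58), ([0.446, -0.282, 0.014], 0.51)]
side call_top []
to go cm [ 2.85 -4.77 12.05]
[ 0.45406947 -0.22567709  0.19546066]
```

>>> play_rows:
  plan:
    - [1, -1.6, 0, 0, 0, 0]
    - [1, -1.6, 0, 0, 0, 0]
    - [0.8, -1.5, 1, 0, 0, 0]
    - [0, 0, 2, 0, 0, 0]
    - [0, 0, 2, 0, 0, 0]
    - [0, 0, 2, 0, 0, 0]
    - [0, 0, 2, 0, 0, 0]
    - [0, 0, 1.5, 0, 0, 0]
    - [0, 0, 0.5, 0, 0, 0]
    - [0, 0, 0, 0, 0, 0]
    - [0, 0, 0, 0, 0, 0]
    - [0, 0, 0, 0, 0, 0]
    - [0, 0, 0, 0, 0, 0]

```text
clock: 16.43
tool_pos: [0.4498, -0.281, 0.0865]
orientation: [-179.9, 0.1, -154.4]
force: [0.7, -0.1, 0.2]
opening: 0.0005
gripper_force: 0.0
```

```bash
python3 - <<'E'
from h import *
s=see("wrist","drum_mid");t=see("side","drum_mid")
togo([.449,-.281,.08]);print(get_obs()['tool_pos'])
a=cv2.resize(s["frame"][180:340,210:420],(525,400));b=cv2.resize(t["frame"][230:390,200:310],(275,400),interpolation=2)
cv2.imwrite("pics/d2.png",np.hstack([a,b])[...,::-1])
r=R.from_euler('xyz',t['attitude'],degrees=True);o=get_obs()['tool_pos']
for n,p in(("tip",o-[0,0,.019]),("tip+24",o+[0,0,.005])):
    q=r.inv().apply(np.array(p)-t['position']);u=[t['fx']*q[0]/q[2]+t['cx'],t['fy']*q[1]/q[2]+t['cy']];print(n,np.round(u),'in view',np.round([(u[0]-200)*2.5+525,(u[1]-230)*2.5]))
E
```

```text
wrist drum_mid [([0.45, -0.279, 0.018], 0.78)]
side drum_mid [([0.448, -0.28, 0.016], 0.67)]
to go cm [0.03 0.   0.59]
[ 0.44923198 -0.28089032  0.08591227]
tip [281. 321.] in view [727. 227.]
tip+24 [280. 313.] in view [725. 207.]
```

View pics/d2.png

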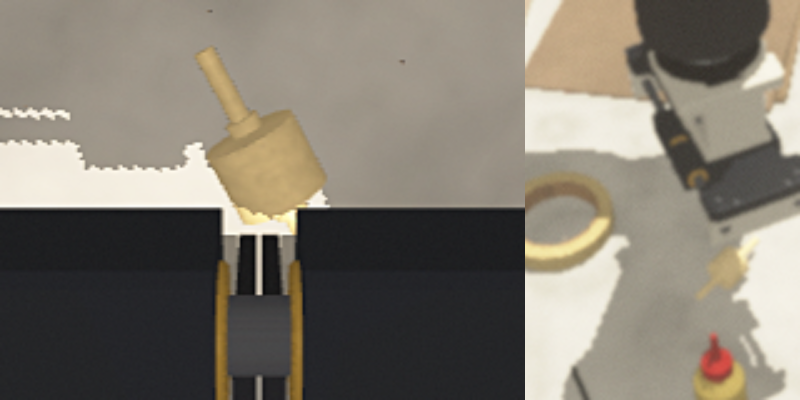

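The drum lies just ahead of the fingertips in the camera's slanted view, and the positions agree with it. I'll drop slightly for margin and hold.

>>> play_rows:
  plan:
    - [0, 0, 0.4, 0, 0, 0]
    - [0, 0, 0.4, 0, 0, 0]
    - [0, 0, 0, 0, 0, 0]
    - [0, 0, 0, 0, 0, 0]
    - [0, 0, 0, 0, 0, 0]
    - [0, 0, 0, 0, 0, 0]
    - [0, 0, 0, 0, 0, 0]
    - [0, 0, 0, 0, 0, 0]
    - [0, 0, 0, 0, 0, 0]
    - [0, 0, 0, 0, 0, 0]
    - [0, 0, 0, 0, 0, 0]
    - [0, 0, 0, 0, 0, 0]
    - [0, 0, 0, 0, 0, 0]
    - [0, 0, 0, 0, 0, 0]
    - [0, 0, 0, 0, 0, 0]
    - [0, 0, 0, 0, 0, 0]
    - [0, 0, 0, 0, 0, 0]
    - [0, 0, 0, 0, 0, 0]
    - [0, 0, 0, 0, 0, 0]
    - [0, 0, 0, 0, 0, 0]

```text
clock: 18.3
tool_pos: [0.4489, -0.2808, 0.0773]
orientation: [180.0, -0.0, -154.5]
force: [-0.7, 0.2, -0.3]
opening: 0.0005
gripper_force: 0.0
```

>>> play_rows:
  plan:
    - [0, 0, 0, 0, 0, 0]
    - [0, 0, 0, 0, 0, 0]
    - [0, 0, 0, 0, 0, 0]
    - [0, 0, 0, 0, 0, 0]
    - [0, 0, 0, 0, 0, 0]
    - [0, 0, 0, 0, 0, 0]
    - [0, 0, 0, 0, 0, 0]
    - [0, 0, 0, 0, 0, 0]
    - [0, 0, 0, 0, 0, 0]
    - [0, 0, 0, 0, 0, 0]
    - [0, 0, 0, 0, 0, 0]
    - [0, 0, 0, 0, 0, 0]
    - [0, 0, 0, 0, 0, 0]
    - [0, 0, 0, 0, 0, 0]

```text
clock: 19.47
tool_pos: [0.449, -0.2808, 0.0774]
orientation: [-180.0, 0.0, -154.5]
force: [-0.8, 1.4, -0.2]
opening: 0.0006
gripper_force: 0.0
```

>>> play_rows:
  plan:
    - [0, 0, -2, 0, 0, 0]
    - [0, 0, -3, 0, 0, 0]
    - [0, 0, -3, 0, 0, 0]
    - [-1.95, 0.66, 0, 0, 0, 0]
    - [-1.95, 0.66, 0, 0, 0, 0]
    - [-1.95, 0.66, 0, 0, 0, 0]
    - [-1.95, 0.66, 0, 0, 0, 0]
    - [-1.95, 0.66, 0, 0, 0, 0]
    - [-1.95, 0.66, 0, 0, 0, 0]
    - [-1.95, 0.66, 0, 0, 0, 0]
    - [-1.95, 0.66, 0, 0, 0, 0]
    - [-1.95, 0.66, 0, 0, 0, 0]
    - [-1.95, 0.66, 0, 0, 0, 0]
    - [0, 0, 0, 0, 0, 0]
    - [0, 0, 0, 0, 0, 0]

```text
clock: 20.72
tool_pos: [0.5972, -0.1362, 0.1569]
orientation: [180.0, -0.0, -154.4]
force: [-1.0, 0.4, -1.5]
opening: 0.0004
gripper_force: 0.0
```

```bash
python3 - <<'E'
from h import *
s=see("wrist","cradle_empty_seat");see("side","cradle_empty_seat")
togo([.597,-.137,.1]);print(get_obs()['tool_pos'])
cv2.imwrite("pics/e1.png",s["frame"][...,::-1])
E
```

```text
wrist cradle_empty_seat [([0.599, -0.138, 0.045], 0.91)]
side cradle_empty_seat [([0.596, -0.134, 0.046], 0.79)]
to go cm [-0.11  0.01  5.74]
[ 0.59603062 -0.13755424  0.15735414]
```

View pics/e1.png

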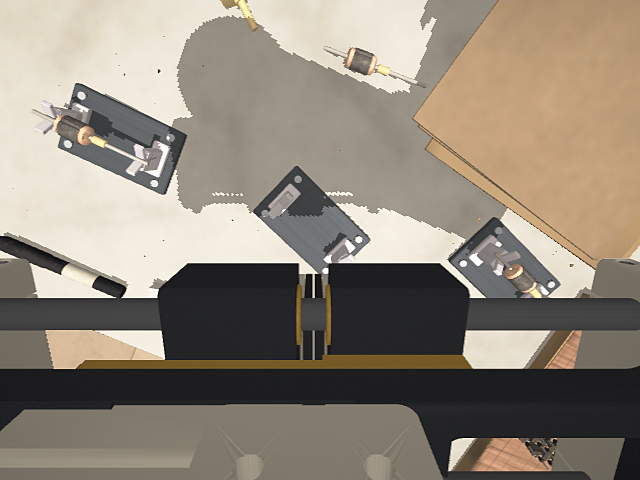

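The middle cradle at (312,222) is empty and directly under the fingers. I'll go down and hold.

>>> play_rows:
  plan:
    - [0, 0, 1, 0, 0, 0]
    - [0, 0, 1.5, 0, 0, 0]
    - [0, 0, 1.5, 0, 0, 0]
    - [0, 0, 1.0, 0, 0, 0]
    - [0, 0, 0.5, 0, 0, 0]
    - [0, 0, 0, 0, 0, 0]
    - [0, 0, 0, 0, 0, 0]
    - [0, 0, 0, 0, 0, 0]
    - [0, 0, 0, 0, 0, 0]
    - [0, 0, 0, 0, 0, 0]
    - [0, 0, 0, 0, 0, 0]
    - [0, 0, 0, 0, 0, 0]
    - [0, 0, 0, 0, 0, 0]
    - [0, 0, 0, 0, 0, 0]
    - [0, 0, 0, 0, 0, 0]
    - [0, 0, 0, 0, 0, 0]
    - [0, 0, 0, 0, 0, 0]
    - [0, 0, 0, 0, 0, 0]
    - [0, 0, 0, 0, 0, 0]
    - [0, 0, 0, 0, 0, 0]

```text
clock: 22.58
tool_pos: [0.5964, -0.1372, 0.1024]
orientation: [-180.0, -0.0, -154.5]
force: [-0.1, -0.6, -0.2]
opening: 0.0007
gripper_force: 0.0
```

>>> play_rows:
  plan:
    - [0, 0, 0, 0, 0, 0]
    - [0, 0, 0, 0, 0, 0]
    - [0, 0, 0, 0, 0, 0]
    - [0, 0, 0, 0, 0, 0]
    - [0, 0, 0, 0, 0, 0]
    - [0, 0, 0, 0, 0, 0]
    - [0, 0, 0, 0, 0, 0]
    - [0, 0, 0, 0, 0, 0]
    - [0, 0, 0, 0, 0, 0]
    - [0, 0, 0, 0, 0, 0]
    - [0, 0, 0, 0, 0, 0]
    - [0, 0, 0, 0, 0, 0]
    - [0, 0, 0, 0, 0, 0]
    - [0, 0, 0, 0, 0, 0]
    - [0, 0, 0, 0, 0, 0]
    - [0, 0, 0, 0, 0, 0]

```text
clock: 23.92
tool_pos: [0.5964, -0.1372, 0.1024]
orientation: [180.0, 0.0, -154.5]
force: [0.3, -0.5, -0.0]
opening: 0.0001
gripper_force: 0.0
```

```bash
python3 - <<'E'
from h import *
see("wrist","cradle_empty_seat");see("side","drum_mid","spare_mid")
togo([.597,-.137,.1]);print(get_obs()['tool_pos'])
E
```

```text
wrist cradle_empty_seat [([0.553, 0.055, 0.002], 0.72), ([0.597, -0.134, 0.043], 0.55)]
side drum_mid [([0.447, -0.28, 0.018], 0.68), ([0.593, -0.135, 0.046], 0.47)]
side spare_mid [([0.451, -0.15, 0.006], 0.61)]
to go cm [-0.06 -0.01  0.24]
[ 0.59645246 -0.13720401  0.10237423]
```

```bash
python3 -c "
from plant import *
print(close_job())"
```

```text
the job is handed in; nothing more can be done
None
```

I handed the job in at about 24 s of the 56 s limit: the call button was pressed to its stop and released, the drum rotor was pointed at for about 3 s, and the arm finished pointing at the empty middle cradle. The hand-in gave no verdict. The button only met the fingertips about 24 mm lower than the reported tool height implied, so I chose pointing heights that fit the limits either way.

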